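# Set the brass roller at the start stop of the inclined track

## Task

Get the rolling experiment ready for release: with the fingertips behind it, slowly push the brass roller out of the green-floored tray and up the inclined track until it rests against the black pad of the red start stop at the top, and finish still holding it there with the fingers so that it cannot roll back. Only push it: do not grip or lift it, do not flick it or let it run away back down the slope, and do not ram the stop. Keep off the two light gates that straddle the track, and leave the other things on the bench where they are.

Things in the scene. Friction and masses are not known exactly. Their poses are not given: they have to be found in the camera images.
- roller: Solid brass roller, a plain cylinder 40 mm in diameter, 58 mm long, about 0.6 kg. Origin at its centre, y along its axis (x, z turn as it rolls). It starts at rest on the green rubber mat of the level tray, its axis across the track, centre 20 mm above the mat, with at least 50 mm of bare mat behind it on the downhill side. It rolls freely on the aluminium incline; on the mat it stays where it is put.
- track: Fixed base: black plate 460 x 250 x 12 mm on the table, level tray at its low end. Origin on the table under the plate's middle; x horizontal, uphill along the track, y across, z up; the track's centre line is y = 0. Two steel lift rods at x = 205 mm, y = +/-58 mm stand 122 mm above the table. Along tray and incline the channel is 66 mm wide, its side rails 4 mm thick and 10 mm high.
- mat (a point): Middle of the green rubber mat, the tray's floor, on its surface 34 mm above the table. The mat is 120 mm long: it ends 60 mm uphill of this point, where the incline begins, and 60 mm downhill, at a rubber end buffer 8 mm thick that stands 12 mm above the mat.
- incline: Tilted aluminium track, set between 5 and 9 degrees and clamped; it does not move. It rises to the robot's left, within 20 degrees of world +y. Origin on its upper surface, on the centre line, where it meets the mat; x uphill along the surface, y across, z normal to the surface. The stop's pad is at x = 250 mm: a roller resting against it has its centre at x = 230 mm, z = 20 mm in this frame.
- stop_face (a point): The middle of the face of the red start stop's black rubber pad, 20 mm above the track's surface (x = 250 mm, y = 0, z = 20 mm in the incline's frame). The pad fills the channel and is 34 mm high, the red block behind it 38 mm, with two black nuts to 46 mm.
- gate_low: The lower light gate: two black heads, one on each side of the track, 24 mm long along the track, 20 mm wide and 34 mm high above the track's surface, with 84 mm free between them. Origin on the track's surface midway between the heads, 50 mm up the incline. Axes as the incline's. It must not be struck.
- gate_high: The upper light gate, like the lower one, 185 mm up the incline: when the roller is at the stop, the pushing fingers are between its heads. It must not be struck.
- spare_alu: Spare aluminium roller, 40 mm in diameter and 58 mm high, standing on end on the base plate, about 95 mm from the track's centre line on the robot's side. Origin at its centre. Leave it alone.
- spare_tube: Spare dark steel tube roller, the same size, standing on end on the base plate, about 95 mm from the track's centre line on the robot's side. Origin at its centre. Leave it alone.
- hex_driver: Screwdriver with a red handle, 170 mm long, lying on the table to the right. Leave it alone.
- cleaner: Amber bottle with a black cap, 60 mm in diameter and 130 mm tall, standing on the table to the right. Origin under it. Leave it alone.
- screw_tray: Blue divided screw tray, 140 x 100 x 30 mm, on the table to the left. Origin under it. Leave it alone.
- lens_post: Lens in a black ring on a post, 141 mm tall, foot 44 mm in diameter, on the table to the left. Origin under it. Leave it alone.
- timer: Grey timer box with a green display, 100 x 160 x 50 mm, on the table to the right. Origin under it. Leave it alone.
There are look-alikes about, which are no part of the job. What is meant by the roller is not orange, and is the larger of those in its own colour.

How it is judged:
At the end, for the whole second after the job is handed in: The brass roller lies on the incline against the pad of the start stop (within 3.5 mm, square to the track within 0.1 rad, down on the surface within 3.5 mm), at rest, and the fingers are still pressing on it with more than 0.1 N (x of roller in the frame of incline between 0.2265 and 0.234 m and z of roller in the frame of incline between 0.016 and 0.0235 m and angle between the y axis of roller and the y axis of incline, either way round below 0.1 rad and contact force between the fingers and roller above 0.1 N and linear speed of roller below 0.02 m/s); the arm keeps its last pose, push and grip.
It fails at once if the roller is lifted more than 10 mm off the tray and track (z of roller in the frame of track above 0.064 m and z of roller in the frame of incline above 0.03 m).
It fails at once if the roller is flicked or runs away: faster than 0.35 m/s (linear speed of roller above 0.35 m/s).
It fails at once if the roller is gripped, or rammed into the stop: more than 35 N between fingers and roller (contact force between the fingers and roller above 35 N).
It fails at once if a light gate is struck with more than 2 N (contact force between any of the fingers, the arm and gate_low above 2 N or contact force between any of the fingers, the arm and gate_high above 2 N).
It fails at once if one of the other things on the bench is shifted more than 20 mm (distance of any of spare_alu, spare_tube, hex_driver, cleaner, screw_tray, lens_post, timer from where it was at the start of the episode above 0.02 m).
It also fails if it takes over 48 s, if anything falls off the work surface, if the arm or the gripper's body presses on something with over 40 N, if the wrist force passes 120 N, or if a joint passes its speed limit or range.

## Robot

A 6-joint arm with a two-finger parallel gripper is mounted at the origin on the work surface. World frame = base frame: x ahead of the robot, y to its left, z up, the work surface at z = 0. Lengths are in m, angles in rad, forces in N, time in s.
With the tool pointing down it reaches from about 0.35 to 0.975 m from the base axis. Payload 4.9 kg.
Tool frame: the origin (TCP) lies at the very end of the fingers, on their centre line; the grasp point (between the pads) lies 19 mm behind it; z points along the fingers, y is the line along which they close (so a half turn about z gives the same grasp; the last joint's range is limited). The gripper opens to 85 mm and grips with 20 to 120 N. Pads are 22 mm wide; open, the fingers measure 114 mm over their backs; the gripper's body (76 mm by 85 mm) begins 54 mm behind the grasp point. The pads swing forward as they close: fully open they stand 13 mm farther back than shut.
Start: joints at [-1.383, 0.053, 1.613, -0, 1.476, -0.119], TCP at [0.189, -0.596, 0.231] pointing down, gripper open.
Joint ranges: [-3.01, 3.01], [-1.01, 2.22], [0.06, 2.58], [-1.02, 4.17], [0.09, 2.62], [-3.14, 3.14]. Speed limits (rad/s): [2.57, 2.57, 3.14, 3.14, 3.14, 3.14].

## Interface

Orientations are given as a rotation vector (axis times angle).
In Python, from station import ctrl gives the robot as it stands. The module is installed in compiled form; this text tells all that it offers.
- The arm moves only by the tool jog_arm, never from a script. Its argument "steps" is a list of rows, each an object with "delta_rot": the turn, a rotation vector about the tool's x, y, z in degrees, a list of three; "linear": the shift along the tool's x, y, z in m, a list of three; "grip": the finger opening in m, from 0 to 0.0854. In form: [{"delta_rot": [rx, ry, rz], "linear": [x, y, z], "grip": grip}, ...]. A call has 1 to 10 rows; each row shifts and turns the commanded pose from where the row before left it, along the tool's axes as they then stand; what a row does not reach is not made up. A row lasts 1/10 s, in which the tool goes at most 50 mm and 8.59 degrees, less where a joint would pass 70% of its speed; a pose out of reach is approached as far as the arm can. A call with a gripper value outside its range is refused whole. The fingers move at their own pace and stop on an object; "newtons" is the grip in N (left out, the last holds). Time passes only in rows, so rows that do not move let the fingers close. It gives the time, the measured TCP pose, the force, the opening and the grip force at its end, in the units of the state.
- ctrl.get_obs(): the state, without advancing time (a new reading comes with each control period).
- ctrl.get_image(name): name is "side" or "top" or "wrist"; returns (picture, depth): 480x640x3 uint8, red, green, blue; 480x640 float32, m along the optical axis (not along the pixel's ray), 0 where there is no reading.
- ctrl.camera_info(name): a dict with "camera_matrix" (3x3 intrinsics, pixels), "R" (3x3) and "t" (3): a world point X has camera coordinates R X + t; the wrist camera has in their place "T_tool_cam" (4x4, takes a point from camera to tool coordinates, whose origin is the TCP and whose axes are the flange's). Camera axes: x right, y down, z forward; pixel columns grow to the right and rows downward; lengths in m; the calibration is good to about 2 mm. A picture is of the moment at which its call begins: read the wrist's pose just before it. camera_info takes no time and is no camera call.
- ctrl.finish_job(): hands the job in; it is judged then, once.
The state is a dict: "t": time; "q": joint angles; "dq": joint speeds; "effort": joint torques, N m; "tool_pos": TCP position; "tool_rot": TCP orientation; "contact_force": force on the tool from outside, world axes, zero at the start; "wrist_torque": the same for the moment, N m; "opening": finger opening in m; "grip_force": force on a finger pad.
Only numpy, scipy, OpenCV 4.12 (cv2) and the standard library are available. Lean on these libraries where they do the work, as an engineer would, in place of code of your own. Each camera call takes 0.05 s, during which the arm holds its last target. There are 200 camera calls.

## Working session

There is one attempt and no reset: what is moved stays moved. The work goes in short steps, Python scripts to look and compute and a tool call to move; the robot and the scene stay as the last step left them, time stands still between calls to the robot, and variables do not carry over. Pictures are saved under pics/ and viewed, at most 10 in all, crops included, and the job is handed in when it is done.

Besides the shell and the picture viewer there is one more tool, called after "Emit:" by a JSON object that holds its "method" and its "body", one argument or row to a line. jog_arm: Moves the arm, as the interface text tells. Its arguments: {"type":"object","properties":{"steps":{"type":"array"},"newtons":{"type":"number"}},"required":["steps"]}

```bash
mkdir -p pics; cat > h.py <<'E'
import numpy as np, cv2
from station import ctrl
from scipy.spatial.transform import Rotation as Rn
def cam(n):
    o=ctrl.get_obs(); i=ctrl.camera_info(n); K=np.array(i["camera_matrix"])
    if n=="wrist":
        T=np.eye(4);T[:3,:3]=Rn.from_rotvec(o["tool_rot"]).as_matrix();T[:3,3]=o["tool_pos"]
        W=T@np.array(i["T_tool_cam"])
    else:
        W=np.eye(4);R=np.array(i["R"]);W[:3,:3]=R.T;W[:3,3]=-R.T@np.array(i["t"])
    im,d=ctrl.get_image(n); return im,d,K,W
def cloud(d,K,W):
    v,u=np.mgrid[:480,:640]; P=np.stack([(u-K[0,2])/K[0,0]*d,(v-K[1,2])/K[1,1]*d,d],-1)
    X=P@W[:3,:3].T+W[:3,3]; X[d<=0]=np.nan; return X
def save(n,im): cv2.imwrite("pics/"+n,cv2.cvtColor(im,cv2.COLOR_RGB2BGR))
E
python3 - <<'E'
from h import *
for n in("top","side"):
    im,d,K,W=cam(n); save(n+"0.png",im); np.savez(n+".npz",im=im,d=d,K=K,W=W); print(n,K[0,0],W.round(3))
o=ctrl.get_obs();print({k:np.round(v,3) for k,v in o.items()})
print(ctrl.camera_info("wrist"))
E
```

```text
top 474.3142212376908 [[-0.012 -0.982  0.187  0.354]
 [-1.     0.007 -0.026 -0.038]
 [ 0.024 -0.187 -0.982  1.109]
 [ 0.     0.     0.     1.   ]]
side 539.853155573711 [[-0.853 -0.31   0.42   0.005]
 [-0.522  0.511 -0.683  0.855]
 [-0.003 -0.802 -0.597  0.862]
 [ 0.     0.     0.     1.   ]]
{'t': np.float64(0.1), 'q': array([-1.383,  0.053,  1.614,  0.   ,  1.476, -0.119]), 'dq': array([-0.   , -0.001, -0.003,  0.001,  0.002,  0.001]), 'effort': array([ 1.0000e-03, -3.9490e+01, -3.7136e+01, -0.0000e+00,  4.0000e-03,
       -0.0000e+00]), 'tool_pos': array([ 0.189, -0.595,  0.23 ]), 'tool_rot': array([-3.103, -0.48 ,  0.   ]), 'contact_force': array([-0.769,  0.268, -0.647]), 'wrist_torque': array([-0.032, -0.028,  0.02 ]), 'grip_force': np.float64(0.0), 'opening': np.float64(0.086)}
{'camera_matrix': array([[387.48978948,   0.        , 319.92079125],
       [  0.        , 387.48978948, 236.85975208],
       [  0.        ,   0.        ,   1.        ]]), 'T_tool_cam': array([[ 1.13395037e-04, -9.48645816e-01, -3.16340169e-01,
         8.15049842e-02],
       [ 9.99999565e-01,  4.00441813e-04, -8.42392112e-04,
        -1.73730878e-03],
       [ 9.25807583e-04, -3.16339936e-01,  9.48645449e-01,
        -1.42503433e-01],
       [ 0.00000000e+00,  0.00000000e+00,  0.00000000e+00,
         1.00000000e+00]])}
```

View pics/top0.png

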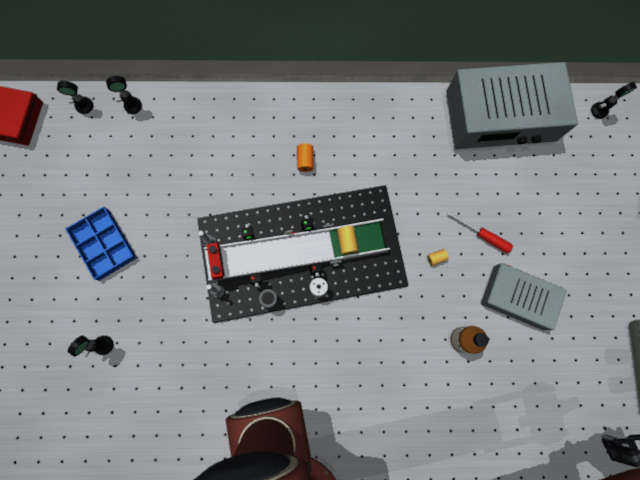

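View pics/side0.png

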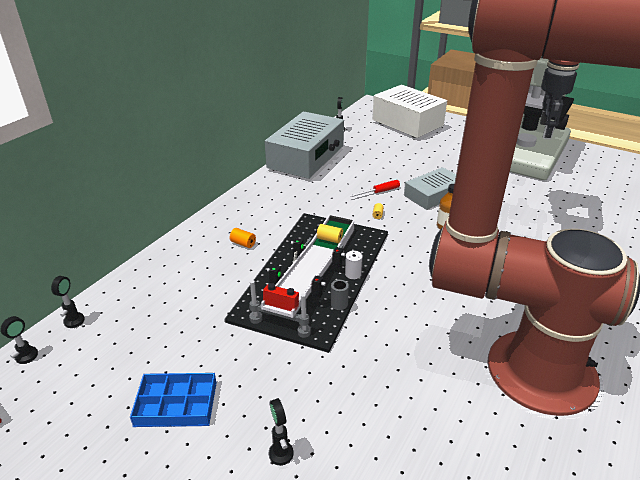

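The top view shows the brass roller at (347,240) on the green mat at (370,238). The incline runs left to the red stop at (215,260), with the spare rollers at (268,297) and (318,287).

```bash
cat > m.py <<'E'
from h import *
for n in("top","side"):
    z=np.load(n+".npz"); im,d=z["im"],z["d"]; X=cloud(d,z["K"],z["W"])
    hsv=cv2.cvtColor(im,cv2.COLOR_RGB2HSV); H,S,V=hsv[...,0].astype(int),hsv[...,1],hsv[...,2]
    def rep(name,m,c=None):
        m=m&np.isfinite(X[...,2])
        k,l,st,ce=cv2.connectedComponentsWithStats(m.astype(np.uint8))
        for i in range(1,k):
            if st[i,4]<60: continue
            P=X[l==i]; 
            if not(.2<np.median(P[:,0])<.8 and abs(np.median(P[:,1]))<.45): continue
            (rc,sz,a)=cv2.minAreaRect((P[:,:2]*1000).astype(np.float32))
            print(n,name,st[i,4],ce[i].round(),"med",np.median(P,0).round(4),"rect",np.round(rc,1),np.round(sz,1),round(a,1),"zpct",np.percentile(P[:,2],[5,50,95]).round(4))
    rep("yellow",(H>18)&(H<32)&(S>90)&(V>80))
    rep("green",(H>50)&(H<90)&(S>120)&(V>40))
    rep("red",((H<6)|(H>174))&(S>150)&(V>80))
    k=np.zeros(H.shape,bool)
    zz=X[...,2]; m=(S<40)&(V>150)&(zz>.025)&(zz<.11)&(X[...,0]>.3)&(X[...,0]<.75)&(abs(X[...,1])<.4)
    m=cv2.erode(m.astype(np.uint8),np.ones((5,5)))>0
    k_,l,st,ce=cv2.connectedComponentsWithStats(m.astype(np.uint8)); i=1+np.argmax(st[1:,4]); P=X[l==i]
    A=np.c_[P[:,:2],np.ones(len(P))]; c=np.linalg.lstsq(A,P[:,2],rcond=None)[0]
    print(n,"incline",len(P),P.mean(0).round(4),"grad",c.round(4),"tilt",np.degrees(np.arctan(np.hypot(*c[:2]))).round(2),"dir",np.degrees(np.arctan2(c[1],c[0])).round(2))
    q=P[:,:2]-P[:,:2].mean(0); w,v=np.linalg.eigh(q.T@q); print("  pca dir",np.degrees(np.arctan2(v[1,1],v[0,1])),"rect",cv2.minAreaRect((P[:,:2]*1000).astype(np.float32)))
    m=(V<75)&(abs(zz-.012)<.006)&(X[...,0]>.3)&(X[...,0]<.75)&(abs(X[...,1])<.4)
    rep("plate",cv2.morphologyEx(m.astype(np.uint8),cv2.MORPH_CLOSE,np.ones((5,5)))>0)
E
python3 m.py
```

```text
top yellow 457 [347. 239.] med [ 0.5714 -0.1222  0.0715] rect [ 575.8 -124.7] [63.4 43.2] 8.8 zpct [0.0584 0.0715 0.0766]
top yellow 211 [438. 257.] med [ 0.5367 -0.3373  0.0271] rect [ 539.6 -342.3] [26.  53.3] 21.4 zpct [0.0153 0.0271 0.0318]
top green 673 [369. 237.] med [ 0.5838 -0.1769  0.0348] rect [ 584.2 -176.9] [61.6 60.1] 9.8 zpct [0.0317 0.0348 0.0384]
top green 154 [335. 243.] med [ 0.5699 -0.0973  0.0351] rect [570.1 -97.5] [61.1 14.6] 11.4 zpct [0.0322 0.0351 0.0377]
top red 277 [215. 260.] med [0.521  0.1647 0.1025] rect [531.3 167.6] [92.2 23.2] 11.3 zpct [0.0974 0.1025 0.1087]
top incline 2145 [0.5445 0.0329 0.0491] grad [-0.0177  0.112   0.0551] tilt 6.47 dir 98.99
  pca dir 100.31138183283068 rect ((544.7720947265625, 28.917694091796875), (56.7236328125, 228.9917449951172), 10.1107816696167)
top plate 12311 [307. 253.] med [ 0.5286 -0.0305  0.0132] rect [555.2 -19.5] [250.5 458.8] 9.8 zpct [0.0098 0.0132 0.0167]
top plate 81 [204. 259.] med [0.5424 0.2074 0.0137] rect [537.7 200.3] [112.6  21.5] 7.0 zpct [0.0105 0.0137 0.0171]
side yellow 129 [378. 211.] med [ 0.53
[... 340 characters left out ...]
en 122 [339. 225.] med [ 0.5861 -0.1914  0.0331] rect [ 588.8 -177.7] [59.4 58.9] 12.8 zpct [0.0305 0.0331 0.0357]
side green 146 [325. 244.] med [ 0.5747 -0.1002  0.0333] rect [559.3 -95. ] [48.7 94.2] 72.7 zpct [0.0302 0.0333 0.036 ]
side red 612 [280. 298.] med [0.5197 0.1796 0.091 ] rect [563.6 153.5] [ 60.6 161.7] 66.7 zpct [0.0692 0.091  0.1028]
side incline 711 [0.5527 0.015  0.0449] grad [-0.0324  0.1101  0.0612] tilt 6.55 dir 106.4
  pca dir 100.36423812825784 rect ((551.9872436523438, 13.435211181640625), (52.11644744873047, 188.5985870361328), 10.54592514038086)
side plate 6491 [310. 287.] med [0.5109 0.0689 0.0113] rect [557.3 -18.3] [251.2 467.5] 10.3 zpct [0.0081 0.0113 0.0144]
```

Track heading is about 100.1° and tilt about 6.5°. The incline origin is near (0.5685, −0.0895, 0.034) and the roller is at about (0.574, −0.123). I'll turn the tool so that tool x points uphill, then move above the mat behind the roller.

Emit:
{"method": "jog_arm", "body": {
  "steps": [
    {"delta_rot": [0, 0, -8.25], "linear": [0, 0, 0], "grip": 0.015},
    {"delta_rot": [0, 0, -8.25], "linear": [0, 0, 0], "grip": 0.015},
    {"delta_rot": [0, 0, -8.25], "linear": [0, 0, 0], "grip": 0.015},
    {"delta_rot": [0, 0, -8.25], "linear": [0, 0, 0], "grip": 0.015},
    {"delta_rot": [0, 0, -8.25], "linear": [0, 0, 0], "grip": 0.015},
    {"delta_rot": [0, 0, -8.25], "linear": [0, 0, 0], "grip": 0.015},
    {"delta_rot": [0, 0, -8.25], "linear": [0, 0, 0], "grip": 0.015},
    {"delta_rot": [0, 0, -8.25], "linear": [0, 0, 0], "grip": 0.015},
    {"delta_rot": [0, 0, -8.25], "linear": [0, 0, 0], "grip": 0.015},
    {"delta_rot": [0, 0, -8.25], "linear": [0, 0, 0], "grip": 0.015}
  ]
}}

```text
t: 1.1
tool_pos: [0.1887, -0.5954, 0.2305]
tool_rot: [-2.01, -2.413, -0.001]
contact_force: [0.2, 0.4, 0.0]
opening: 0.0153
grip_force: 0.0
```

Emit:
{"method": "jog_arm", "body": {
  "steps": [
    {"delta_rot": [0, 0, 0], "linear": [0.025, 0.033, 0], "grip": 0.015},
    {"delta_rot": [0, 0, 0], "linear": [0.025, 0.033, 0], "grip": 0.015},
    {"delta_rot": [0, 0, 0], "linear": [0.025, 0.033, 0], "grip": 0.015},
    {"delta_rot": [0, 0, 0], "linear": [0.025, 0.033, 0], "grip": 0.015},
    {"delta_rot": [0, 0, 0], "linear": [0.025, 0.033, 0], "grip": 0.015},
    {"delta_rot": [0, 0, 0], "linear": [0.025, 0.033, 0], "grip": 0.015},
    {"delta_rot": [0, 0, 0], "linear": [0.025, 0.033, 0], "grip": 0.015},
    {"delta_rot": [0, 0, 0], "linear": [0.025, 0.033, 0], "grip": 0.015},
    {"delta_rot": [0, 0, 0], "linear": [0.025, 0.033, 0], "grip": 0.015},
    {"delta_rot": [0, 0, 0], "linear": [0.025, 0.033, 0], "grip": 0.015}
  ]
}}

```text
t: 2.1
tool_pos: [0.4706, -0.2903, 0.2308]
tool_rot: [-2.017, -2.407, 0.0]
contact_force: [-0.2, -0.5, 0.3]
opening: 0.015
grip_force: 0.0
```

Emit:
{"method": "jog_arm", "body": {
  "steps": [
    {"delta_rot": [0, 0, 0], "linear": [0.025, 0.033, 0], "grip": 0.015},
    {"delta_rot": [0, 0, 0], "linear": [0.025, 0.033, 0], "grip": 0.015},
    {"delta_rot": [0, 0, 0], "linear": [0.025, 0.033, 0.01], "grip": 0.015},
    {"delta_rot": [0, 0, 0], "linear": [0.025, 0.033, 0.02], "grip": 0.015},
    {"delta_rot": [0, 0, 0], "linear": [0, 0, 0.02], "grip": 0.015},
    {"delta_rot": [0, 0, 0], "linear": [0, 0, 0.01], "grip": 0.015},
    {"delta_rot": [0, 0, 0], "linear": [0, 0, 0], "grip": 0.015}
  ]
}}

```text
t: 2.8
tool_pos: [0.5808, -0.1699, 0.1687]
tool_rot: [-2.015, -2.404, 0.002]
contact_force: [-0.5, 0.6, 0.2]
opening: 0.0148
grip_force: 0.0
```

```bash
cat > w.py <<'E'
from h import *
import sys
o=ctrl.get_obs(); print(o["t"],o["tool_pos"].round(4),Rn.from_rotvec(o["tool_rot"]).as_matrix().round(3).tolist(),o["contact_force"].round(2),o["opening"],o["q"].round(2))
im,d,K,W=cam("wrist"); save(sys.argv[1],im); np.savez("wrist.npz",im=im,d=d,K=K,W=W)
X=cloud(d,K,W); hsv=cv2.cvtColor(im,cv2.COLOR_RGB2HSV); H,S,V=hsv[...,0].astype(int),hsv[...,1],hsv[...,2]
for nm,m in(("yellow",(H>18)&(H<32)&(S>90)&(V>80)),("green",(H>50)&(H<90)&(S>120)&(V>40)),("red",((H<6)|(H>174))&(S>150)&(V>80))):
    m&=np.isfinite(X[...,2]); k,l,st,ce=cv2.connectedComponentsWithStats(m.astype(np.uint8))
    for i in range(1,k):
        if st[i,4]<400: continue
        P=X[l==i]; r=cv2.minAreaRect((P[:,:2]*1000).astype(np.float32)); t=P[P[:,2]>np.percentile(P[:,2],97)]
        print(nm,st[i,4],ce[i].round(),"med",np.median(P,0).round(4),"rect",np.round(r[0],1),np.round(r[1],1),round(r[2],1),"z",np.percentile(P[:,2],[5,50,98]).round(4),"topmean",t.mean(0).round(4))
E
python3 w.py w1.png
```

```text
2.8 [ 0.5808 -0.1699  0.1687] [[-0.175, 0.985, -0.004], [0.985, 0.175, 0.002], [0.002, -0.004, -1.0]] [-0.49  0.59  0.2 ] 0.014823939981758887 [-0.41  0.06  1.72 -0.    1.37 -0.58]
yellow 5713 [323. 163.] med [ 0.5734 -0.1192  0.0711] rect [ 576.5 -123.9] [62.8 44.4] 9.8 z [0.0606 0.0711 0.0744] topmean [ 0.5735 -0.1217  0.0746]
green 2234 [325. 120.] med [ 0.5705 -0.0953  0.0338] rect [570.3 -97.1] [65.2 18.5] 10.1 z [0.0327 0.0338 0.0354] topmean [ 0.5672 -0.0961  0.0355]
green 6537 [324. 232.] med [ 0.584  -0.1744  0.0338] rect [ 583.9 -173.6] [65.3 64.9] 10.0 z [0.0327 0.0338 0.0351] topmean [ 0.5807 -0.1709  0.0352]
```

View pics/w1.png

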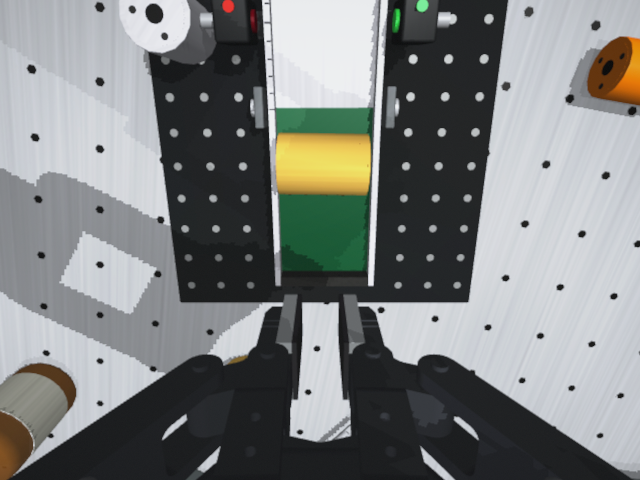

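The wrist view looks uphill: roller at (323,163), mat below it, fingertips at about (320,300). Before descending I'll check how wide the gripper linkage is at gate height, and measure the gates.

```bash
python3 - <<'E'
from h import *
z=np.load("wrist.npz"); X=cloud(z["d"],z["K"],z["W"])
T=np.array([[-.175,.985,0],[.985,.175,0],[0,0,-1]]); p=np.array([.5808,-.1699,.1687])
L=(X-p)@T.T
L=L.reshape(-1,3);L=L[np.isfinite(L[:,0])]
L=L[(L[:,2]<.03)&(abs(L[:,0])<.06)]
for a in np.arange(-.08,.03,.01):
    q=L[(L[:,2]>=a)&(L[:,2]<a+.01)]
    if len(q): print(round(a,3),len(q),"y",q[:,1].min().round(4),q[:,1].max().round(4),"x",q[:,0].min().round(4),q[:,0].max().round(4))
# top view: heights along track frame
z=np.load("top.npz"); X=cloud(z["d"],z["K"],z["W"]).reshape(-1,3); O=np.array([.5687,-.088,.034])
s=(X-O)@T.T; s[:,2]*=-1
for g in(.05,.185):
    for sg in(-1,1):
        q=s[(abs(s[:,0]-g)<.012)&(s[:,1]*sg>.034)&(s[:,1]*sg<.07)&(s[:,2]-s[:,0]*.113>.02)]
        print(g,sg,len(q),np.round(np.percentile(q,[2,98],axis=0),4).tolist() if len(q) else"")
q=s[(abs(s[:,1])<.025)&(s[:,0]>0)&(s[:,0]<.29)]
for a in np.arange(0,.29,.02):
    r=q[(q[:,0]>=a)&(q[:,0]<a+.02)]; print(round(a,2),len(r),np.median(r[:,2]).round(4),end=" | ")
E
```

```text
-0.08 14717 y -0.0582 0.0591 x -0.005 0.0204
-0.07 8576 y -0.0518 0.0533 x -0.0113 0.0201
-0.06 11106 y -0.0461 0.0466 x -0.0111 0.0163
-0.05 3466 y -0.0408 0.0407 x -0.0104 0.0165
-0.04 1638 y -0.0237 0.0244 x -0.0098 0.0144
-0.03 1346 y -0.021 0.0215 x -0.0088 0.0141
-0.02 1088 y -0.0211 0.0213 x -0.0096 0.0136
-0.01 525 y -0.0207 0.0206 x -0.0087 0.0137
0.05 -1 108 [[0.0385, -0.0683, 0.0279], [0.059, -0.0425, 0.044]]
0.05 1 118 [[0.0386, 0.0397, 0.0268], [0.0597, 0.0686, 0.0442]]
0.185 -1 102 [[0.1737, -0.0694, 0.0457], [0.1918, -0.0427, 0.0606]]
0.185 1 107 [[0.1732, 0.04, 0.0418], [0.1921, 0.0675, 0.0596]]
0.0 182 0.0024 | 0.02 183 0.0044 | 0.04 182 0.0068 | 0.06 188 0.009 | 0.08 188 0.0112 | 0.1 189 0.0136 | 0.12 190 0.0158 | 0.14 195 0.0184 | 0.16 198 0.0205 | 0.18 197 0.0227 | 0.2 202 0.0251 | 0.22 199 0.0268 | 0.24 284 0.0654 | 0.26 139 0.07 | 0.28 36 0.0332 |
```

Emit:
{"method": "jog_arm", "body": {
  "steps": [
    {"delta_rot": [0, 0, 0], "linear": [0, 0.0025, 0.025], "grip": 0.015},
    {"delta_rot": [0, 0, 0], "linear": [0, 0, 0.03], "grip": 0.015},
    {"delta_rot": [0, 0, 0], "linear": [0, 0, 0.03], "grip": 0.015},
    {"delta_rot": [0, 0, 0], "linear": [0, 0, 0.025], "grip": 0.015},
    {"delta_rot": [0, 0, 0], "linear": [0, 0, 0.01], "grip": 0.015},
    {"delta_rot": [0, 0, 0], "linear": [0, 0, 0.004], "grip": 0.015},
    {"delta_rot": [0, 0, 0], "linear": [0, 0, 0], "grip": 0.015}
  ]
}}

```text
t: 3.55
tool_pos: [0.5854, -0.1706, 0.0485]
tool_rot: [2.018, 2.406, 0.001]
contact_force: [1.1, 0.2, 0.6]
opening: 0.015
grip_force: 0.0
```

Emit:
{"method": "jog_arm", "body": {
  "steps": [
    {"delta_rot": [0, 0, 0], "linear": [0.003, -0.0005, 0], "grip": 0.015},
    {"delta_rot": [0, 0, 0], "linear": [0.003, -0.0005, 0], "grip": 0.015},
    {"delta_rot": [0, 0, 0], "linear": [0.003, -0.0005, 0], "grip": 0.015},
    {"delta_rot": [0, 0, 0], "linear": [0.003, -0.0005, 0], "grip": 0.015}
  ]
}}

```text
t: 3.95
tool_pos: [0.581, -0.1582, 0.0479]
tool_rot: [2.017, 2.407, 0.001]
contact_force: [0.1, 0.3, -0.2]
opening: 0.015
grip_force: 0.0
```

Emit:
{"method": "jog_arm", "body": {
  "steps": [
    {"delta_rot": [0, 0, 0], "linear": [0.001, 0, 0.002], "grip": 0.015},
    {"delta_rot": [0, 0, 0], "linear": [0.001, 0, 0.002], "grip": 0.015},
    {"delta_rot": [0, 0, 0], "linear": [0.002, 0, 0], "grip": 0.015},
    {"delta_rot": [0, 0, 0], "linear": [0.003, 0, 0], "grip": 0.015},
    {"delta_rot": [0, 0, 0], "linear": [0.003, 0, 0], "grip": 0.015},
    {"delta_rot": [0, 0, 0], "linear": [0.003, 0, 0], "grip": 0.015},
    {"delta_rot": [0, 0, 0], "linear": [0.003, 0, 0], "grip": 0.015}
  ]
}}

```text
t: 4.65
tool_pos: [0.5779, -0.1424, 0.0434]
tool_rot: [2.018, 2.408, 0.0]
contact_force: [-0.1, 0.1, 0.4]
opening: 0.015
grip_force: 0.1
```

```bash
python3 w.py w2.png
```

```text
4.65 [ 0.5779 -0.1424  0.0434] [[-0.175, 0.985, 0.0], [0.985, 0.175, -0.0], [-0.0, 0.0, -1.0]] [-0.12  0.15  0.38] 0.014956929521435274 [-0.37  0.17  1.82 -0.    1.15 -0.54]
yellow 19711 [318. 253.] med [ 0.5708 -0.1034  0.0711] rect [ 568.2 -118.1] [82.  56.8] 11.8 z [0.0578 0.0711 0.0742] topmean [ 0.5697 -0.1092  0.0743]
green 403 [527.   7.] med [ 0.6106 -0.028   0.0751] rect [611.1 -27.9] [8.3 4.1] 9.0 z [0.0734 0.0751 0.0768] topmean [ 0.61   -0.028   0.0768]
green 860 [462.  33.] med [ 0.5999 -0.0334  0.0624] rect [600.3 -33.2] [ 3.1 12.3] 11.2 z [0.0551 0.0624 0.0662] topmean [ 0.6006 -0.0327  0.0665]
green 2660 [323. 189.] med [ 0.5704 -0.0905  0.0339] rect [569.2 -90.5] [65.9  7.9] 8.7 z [0.0328 0.0339 0.0351] topmean [ 0.5705 -0.0902  0.0352]
green 479 [255. 324.] med [ 0.5508 -0.155   0.0339] rect [ 550.6 -150.1] [36.9  8.3] 81.4 z [0.0329 0.0339 0.0645] topmean [ 0.5556 -0.1362  0.0697]
green 4885 [320. 372.] med [ 0.5834 -0.1772  0.0338] rect [ 583.8 -174.4] [29.1 63.8] 9.5 z [0.0329 0.0338 0.0351] topmean [ 0.5841 -0.164   0.0516]
green 554 [387. 326.] med [ 0.6094 -0.1462  0.0338] rect [ 608.3 -149.3] [ 9.3 22.3] 10.5 z [0.0328 0.0338 0.0348] topmean [ 0.6082 -0.1442  0.0349]
```

View pics/w2.png

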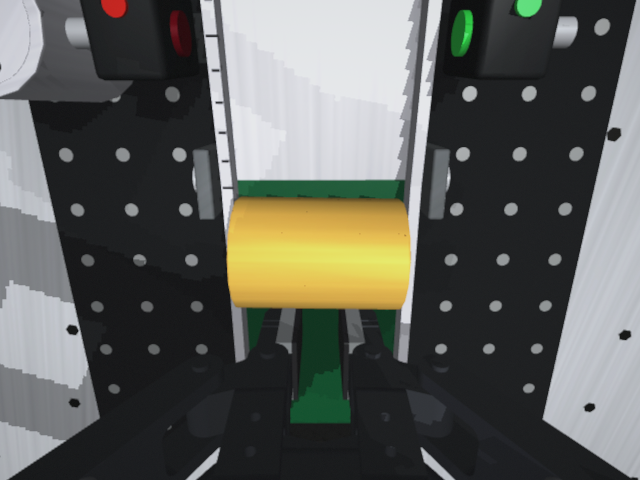

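The roller (318,253) is square against both fingertips and nearing the incline. Keep pushing, level at first and then along the slope.

Emit:
{"method": "jog_arm", "body": {
  "steps": [
    {"delta_rot": [0, 0, 0], "linear": [0.003, 0, 0], "grip": 0.015},
    {"delta_rot": [0, 0, 0], "linear": [0.003, 0, 0], "grip": 0.015},
    {"delta_rot": [0, 0, 0], "linear": [0.003, 0, 0], "grip": 0.015},
    {"delta_rot": [0, 0, 0], "linear": [0.003, 0, 0], "grip": 0.015},
    {"delta_rot": [0, 0, 0], "linear": [0.003, 0, 0], "grip": 0.015},
    {"delta_rot": [0, 0, 0], "linear": [0.003, 0, 0], "grip": 0.015},
    {"delta_rot": [0, 0, 0], "linear": [0.003, 0, -0.0003], "grip": 0.015},
    {"delta_rot": [0, 0, 0], "linear": [0.003, 0, -0.0003], "grip": 0.015},
    {"delta_rot": [0, 0, 0], "linear": [0.003, 0, -0.0003], "grip": 0.015},
    {"delta_rot": [0, 0, 0], "linear": [0.003, 0, -0.0003], "grip": 0.015}
  ]
}}

```text
t: 5.7
tool_pos: [0.5732, -0.1133, 0.045]
tool_rot: [2.017, 2.407, 0.0]
contact_force: [0.9, -1.6, 0.4]
opening: 0.0148
grip_force: 1.0
```

Emit:
{"method": "jog_arm", "body": {
  "steps": [
    {"delta_rot": [0, 0, 0], "linear": [0.004, 0, -0.00045], "grip": 0.015},
    {"delta_rot": [0, 0, 0], "linear": [0.004, 0, -0.00045], "grip": 0.015},
    {"delta_rot": [0, 0, 0], "linear": [0.004, 0, -0.00045], "grip": 0.015},
    {"delta_rot": [0, 0, 0], "linear": [0.004, 0, -0.00045], "grip": 0.015},
    {"delta_rot": [0, 0, 0], "linear": [0.004, 0, -0.00045], "grip": 0.015},
    {"delta_rot": [0, 0, 0], "linear": [0.004, 0, -0.00045], "grip": 0.015},
    {"delta_rot": [0, 0, 0], "linear": [0.004, 0, -0.00045], "grip": 0.015},
    {"delta_rot": [0, 0, 0], "linear": [0.004, 0, -0.00045], "grip": 0.015},
    {"delta_rot": [0, 0, 0], "linear": [0.004, 0, -0.00045], "grip": 0.015},
    {"delta_rot": [0, 0, 0], "linear": [0.004, 0, -0.00045], "grip": 0.015}
  ]
}}

```text
t: 6.7
tool_pos: [0.5656, -0.0734, 0.049]
tool_rot: [-2.018, -2.408, 0.0]
contact_force: [-0.4, -2.5, 0.3]
opening: 0.015
grip_force: 1.0
```

```bash
python3 w.py w3.png
```

```text
6.7 [ 0.5656 -0.0734  0.049 ] [[-0.175, 0.985, -0.0], [0.985, 0.175, 0.0], [0.0, -0.0, -1.0]] [-0.45 -2.46  0.35] 0.014994172603085209 [-0.26  0.11  1.88  0.    1.16 -0.44]
yellow 19516 [321. 253.] med [ 0.5595 -0.0344  0.0765] rect [570.5 -47.5] [75.8 56.8] 9.6 z [0.0639 0.0765 0.0796] topmean [ 0.5575 -0.0412  0.0797]
green 494 [434. 251.] med [ 0.5998 -0.0322  0.0622] rect [600.6 -34.2] [ 2.9 15.3] 9.7 z [0.0548 0.0622 0.0661] topmean [ 0.6005 -0.0323  0.0664]
green 5222 [320. 390.] med [ 0.5736 -0.1234  0.0338] rect [ 569.7 -108. ] [31.  94.9] 13.1 z [0.0329 0.0338 0.0684] topmean [ 0.5717 -0.0837  0.0818]
```

View pics/w3.png

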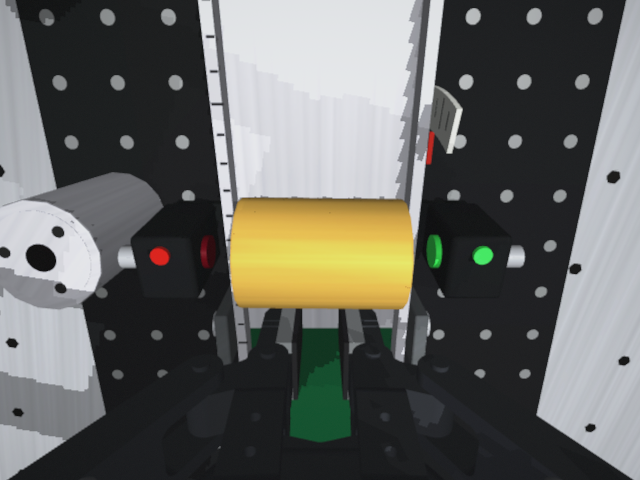

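The roller (321,253) is square and passing the lower gate, with plenty of clearance on both sides. Continuing.

Emit:
{"method": "jog_arm", "body": {
  "steps": [
    {"delta_rot": [0, 0, 0], "linear": [0.004, 0, -0.0004], "grip": 0.015},
    {"delta_rot": [0, 0, 0], "linear": [0.004, 0, -0.0004], "grip": 0.015},
    {"delta_rot": [0, 0, 0], "linear": [0.004, 0, -0.0004], "grip": 0.015},
    {"delta_rot": [0, 0, 0], "linear": [0.004, 0, -0.0004], "grip": 0.015},
    {"delta_rot": [0, 0, 0], "linear": [0.004, 0, -0.0004], "grip": 0.015},
    {"delta_rot": [0, 0, 0], "linear": [0.004, 0, -0.0004], "grip": 0.015},
    {"delta_rot": [0, 0, 0], "linear": [0.004, 0, -0.0004], "grip": 0.015},
    {"delta_rot": [0, 0, 0], "linear": [0.004, 0, -0.0004], "grip": 0.015},
    {"delta_rot": [0, 0, 0], "linear": [0.004, 0, -0.0004], "grip": 0.015},
    {"delta_rot": [0, 0, 0], "linear": [0.004, 0, -0.0004], "grip": 0.015}
  ]
}}

```text
t: 7.75
tool_pos: [0.5587, -0.0341, 0.053]
tool_rot: [2.018, 2.408, -0.0]
contact_force: [1.0, -2.6, 1.6]
opening: 0.0148
grip_force: 1.0
```

Emit:
{"method": "jog_arm", "body": {
  "steps": [
    {"delta_rot": [0, 0, 0], "linear": [0.004, 0, -0.00045], "grip": 0.015},
    {"delta_rot": [0, 0, 0], "linear": [0.004, 0, -0.00045], "grip": 0.015},
    {"delta_rot": [0, 0, 0], "linear": [0.004, 0, -0.00045], "grip": 0.015},
    {"delta_rot": [0, 0, 0], "linear": [0.004, 0, -0.00045], "grip": 0.015},
    {"delta_rot": [0, 0, 0], "linear": [0.004, 0, -0.00045], "grip": 0.015},
    {"delta_rot": [0, 0, 0], "linear": [0.004, 0, -0.00045], "grip": 0.015},
    {"delta_rot": [0, 0, 0], "linear": [0.004, 0, -0.00045], "grip": 0.015},
    {"delta_rot": [0, 0, 0], "linear": [0.004, 0, -0.00045], "grip": 0.015},
    {"delta_rot": [0, 0, 0], "linear": [0.004, 0, -0.00045], "grip": 0.015},
    {"delta_rot": [0, 0, 0], "linear": [0.004, 0, -0.00045], "grip": 0.015}
  ]
}}

```text
t: 8.75
tool_pos: [0.5516, 0.0053, 0.0575]
tool_rot: [-2.018, -2.408, 0.0]
contact_force: [0.1, -2.8, 0.5]
opening: 0.0155
grip_force: 1.0
```

Emit:
{"method": "jog_arm", "body": {
  "steps": [
    {"delta_rot": [0, 0, 0], "linear": [0.004, 0, -0.00045], "grip": 0.015},
    {"delta_rot": [0, 0, 0], "linear": [0.004, 0, -0.00045], "grip": 0.015},
    {"delta_rot": [0, 0, 0], "linear": [0.004, 0, -0.00045], "grip": 0.015},
    {"delta_rot": [0, 0, 0], "linear": [0.004, 0, -0.00045], "grip": 0.015},
    {"delta_rot": [0, 0, 0], "linear": [0.004, 0, -0.00045], "grip": 0.015},
    {"delta_rot": [0, 0, 0], "linear": [0.004, 0, -0.00045], "grip": 0.015},
    {"delta_rot": [0, 0, 0], "linear": [0.004, 0, -0.00045], "grip": 0.015},
    {"delta_rot": [0, 0, 0], "linear": [0.004, 0, -0.00045], "grip": 0.015},
    {"delta_rot": [0, 0, 0], "linear": [0.004, 0, -0.00045], "grip": 0.015},
    {"delta_rot": [0, 0, 0], "linear": [0.004, 0, -0.00045], "grip": 0.015}
  ]
}}

```text
t: 9.75
tool_pos: [0.5447, 0.0447, 0.062]
tool_rot: [-2.018, -2.408, -0.0]
contact_force: [0.9, -1.6, 1.4]
opening: 0.0151
grip_force: 1.0
```

```bash
python3 w.py w4.png
```

```text
9.75 [0.5447 0.0447 0.062 ] [[-0.175, 0.985, -0.0], [0.985, 0.175, 0.0], [0.0, -0.0, -1.0]] [ 0.94 -1.62  1.4 ] 0.015079635834072997 [-0.05  0.04  1.93  0.    1.18 -0.23]
yellow 19609 [325. 254.] med [0.5396 0.0839 0.09  ] rect [553.7  65.1] [86.3 71.7] 3.2 z [0.0769 0.09   0.0931] topmean [0.5393 0.0778 0.0933]
green 543 [439. 215.] med [0.5761 0.0996 0.0774] rect [576.9  98. ] [ 2.8 14.6] 11.3 z [0.0702 0.0774 0.0813] topmean [0.5767 0.0996 0.0815]
```

View pics/w4.png

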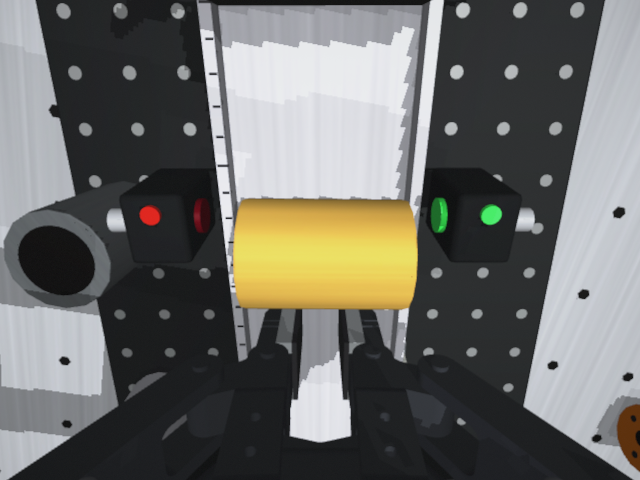

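The roller (325,254) is square at the upper gate, and the pad edge shows at the top of the picture. About 57 mm remain.

Emit:
{"method": "jog_arm", "body": {
  "steps": [
    {"delta_rot": [0, 0, 0], "linear": [0.004, 0, -0.00045], "grip": 0.015},
    {"delta_rot": [0, 0, 0], "linear": [0.004, 0, -0.00045], "grip": 0.015},
    {"delta_rot": [0, 0, 0], "linear": [0.004, 0, -0.00045], "grip": 0.015},
    {"delta_rot": [0, 0, 0], "linear": [0.004, 0, -0.00045], "grip": 0.015},
    {"delta_rot": [0, 0, 0], "linear": [0.004, 0, -0.00045], "grip": 0.015},
    {"delta_rot": [0, 0, 0], "linear": [0.004, 0, -0.00045], "grip": 0.015},
    {"delta_rot": [0, 0, 0], "linear": [0.004, 0, -0.00045], "grip": 0.015},
    {"delta_rot": [0, 0, 0], "linear": [0.004, 0, -0.00045], "grip": 0.015},
    {"delta_rot": [0, 0, 0], "linear": [0.004, 0, -0.00045], "grip": 0.015},
    {"delta_rot": [0, 0, 0], "linear": [0.004, 0, -0.00045], "grip": 0.015}
  ]
}}

```text
t: 10.8
tool_pos: [0.5376, 0.0841, 0.0665]
tool_rot: [-2.018, -2.408, 0.0]
contact_force: [1.5, -2.3, 1.6]
opening: 0.0153
grip_force: 1.0
```

Emit:
{"method": "jog_arm", "body": {
  "steps": [
    {"delta_rot": [0, 0, 0], "linear": [0.002, 0, -0.0002], "grip": 0.015},
    {"delta_rot": [0, 0, 0], "linear": [0.002, 0, -0.0002], "grip": 0.015},
    {"delta_rot": [0, 0, 0], "linear": [0.002, 0, -0.0002], "grip": 0.015},
    {"delta_rot": [0, 0, 0], "linear": [0.001, 0, -0.0001], "grip": 0.015},
    {"delta_rot": [0, 0, 0], "linear": [0.001, 0, -0.0001], "grip": 0.015},
    {"delta_rot": [0, 0, 0], "linear": [0.001, 0, -0.0001], "grip": 0.015},
    {"delta_rot": [0, 0, 0], "linear": [0.001, 0, -0.0001], "grip": 0.015}
  ]
}}

```text
t: 11.5
tool_pos: [0.536, 0.0936, 0.0675]
tool_rot: [2.018, 2.408, 0.0]
contact_force: [0.2, -1.6, 0.6]
opening: 0.0148
grip_force: 1.0
```

```bash
python3 w.py w5.png
```

```text
11.5 [0.536  0.0936 0.0675] [[-0.175, 0.985, 0.0], [0.985, 0.175, -0.0], [-0.0, 0.0, -1.0]] [ 0.16 -1.63  0.62] 0.014750806814886008 [ 0.04  0.02  1.93 -0.    1.19 -0.14]
yellow 19748 [326. 254.] med [0.5312 0.1328 0.0956] rect [545.8 112.8] [87.8 74.7] 2.4 z [0.083  0.0956 0.0987] topmean [0.5316 0.1272 0.0989]
red 18520 [319. 127.] med [0.5225 0.1712 0.1014] rect [527.3 163.8] [126.3  41.3] 11.1 z [0.0934 0.1014 0.1035] topmean [0.5184 0.1758 0.1042]
```

View pics/w5.png

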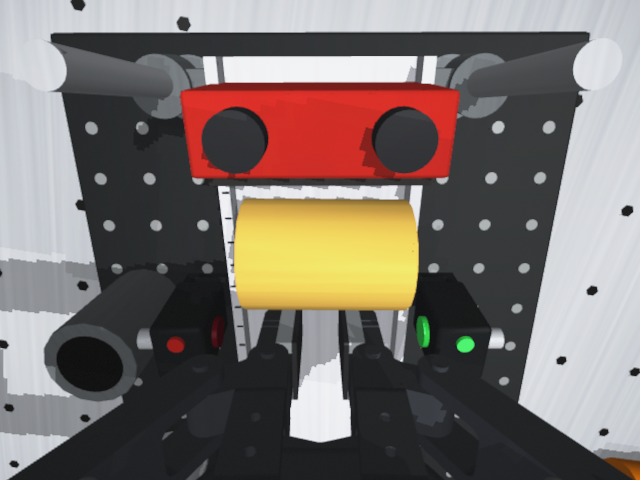

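The roller (326,254) sits just below the pad edge at row 182, with a few millimetres to go. Creeping on while watching the force.

Emit:
{"method": "jog_arm", "body": {
  "steps": [
    {"delta_rot": [0, 0, 0], "linear": [0.001, 0, -0.0001], "grip": 0.015},
    {"delta_rot": [0, 0, 0], "linear": [0.001, 0, -0.0001], "grip": 0.015},
    {"delta_rot": [0, 0, 0], "linear": [0.001, 0, -0.0001], "grip": 0.015},
    {"delta_rot": [0, 0, 0], "linear": [0.001, 0, -0.0001], "grip": 0.015},
    {"delta_rot": [0, 0, 0], "linear": [0, 0, 0], "grip": 0.015}
  ]
}}

```text
t: 12.05
tool_pos: [0.5352, 0.0978, 0.0678]
tool_rot: [-2.017, -2.408, -0.0]
contact_force: [0.7, -1.5, 1.6]
opening: 0.0148
grip_force: 0.6
```

Emit:
{"method": "jog_arm", "body": {
  "steps": [
    {"delta_rot": [0, 0, 0], "linear": [0.001, 0, -0.0001], "grip": 0.015},
    {"delta_rot": [0, 0, 0], "linear": [0, 0, 0], "grip": 0.015}
  ]
}}

```text
t: 12.25
tool_pos: [0.535, 0.0987, 0.0679]
tool_rot: [-2.017, -2.408, -0.0]
contact_force: [0.3, -0.9, 0.6]
opening: 0.0152
grip_force: 0.7
```

Emit:
{"method": "jog_arm", "body": {
  "steps": [
    {"delta_rot": [0, 0, 0], "linear": [0.001, 0, -0.0001], "grip": 0.015},
    {"delta_rot": [0, 0, 0], "linear": [0, 0, 0], "grip": 0.015}
  ]
}}

```text
t: 12.45
tool_pos: [0.5349, 0.0997, 0.0681]
tool_rot: [-2.018, -2.408, -0.0]
contact_force: [0.6, -0.6, 0.0]
opening: 0.0148
grip_force: 0.7
```

Emit:
{"method": "jog_arm", "body": {
  "steps": [
    {"delta_rot": [0, 0, 0], "linear": [0.001, 0, -0.0001], "grip": 0.015},
    {"delta_rot": [0, 0, 0], "linear": [0, 0, 0], "grip": 0.015}
  ]
}}

```text
t: 12.65
tool_pos: [0.5347, 0.1006, 0.0682]
tool_rot: [-2.018, -2.408, -0.0]
contact_force: [0.7, -1.9, 1.9]
opening: 0.0152
grip_force: 0.7
```

Emit:
{"method": "jog_arm", "body": {
  "steps": [
    {"delta_rot": [0, 0, 0], "linear": [0.001, 0, -0.0001], "grip": 0.015},
    {"delta_rot": [0, 0, 0], "linear": [0, 0, 0], "grip": 0.015}
  ]
}}

```text
t: 12.85
tool_pos: [0.5345, 0.1016, 0.0683]
tool_rot: [-2.018, -2.408, -0.0]
contact_force: [-0.6, -2.0, 0.9]
opening: 0.0148
grip_force: 0.7
```

```bash
python3 w.py w6.png; python3 -c "
import cv2;a=cv2.imread('pics/w6.png')[120:340,180:470];cv2.imwrite('pics/w6c.png',cv2.resize(a,None,fx=2.5,fy=2.5))"
```

```text
12.85 [0.5345 0.1016 0.0683] [[-0.175, 0.985, -0.0], [0.985, 0.175, 0.0], [0.0, -0.0, -1.0]] [-0.63 -1.99  0.88] 0.014786578648238008 [ 0.05  0.02  1.93  0.    1.19 -0.13]
yellow 17860 [326. 260.] med [0.5302 0.1393 0.097 ] rect [544.4 126.1] [88.6 59.8] 4.2 z [0.0891 0.097  0.0997] topmean [0.5274 0.1351 0.0999]
red 18471 [320. 152.] med [0.5223 0.1727 0.1013] rect [525.8 159.9] [131.1  48.5] 10.4 z [0.0819 0.1013 0.1034] topmean [0.5188 0.1756 0.1041]
```

View pics/w6c.png

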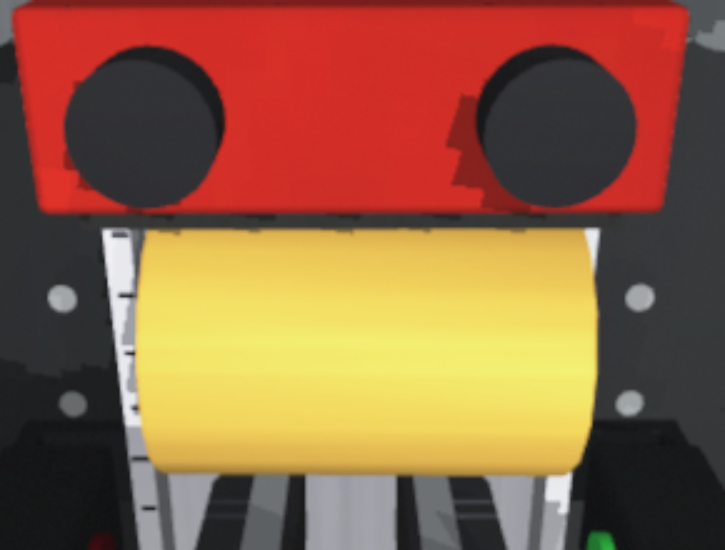

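The near edge of the pad now hides the far edge of the roller, so the gap can't be judged in this view. Force will have to decide; creeping on.

Emit:
{"method": "jog_arm", "body": {
  "steps": [
    {"delta_rot": [0, 0, 0], "linear": [0.001, 0, -0.0001], "grip": 0.015},
    {"delta_rot": [0, 0, 0], "linear": [0, 0, 0], "grip": 0.015}
  ]
}}

```text
t: 13.1
tool_pos: [0.5344, 0.1026, 0.0684]
tool_rot: [-2.018, -2.408, -0.0]
contact_force: [0.4, -1.9, 1.0]
opening: 0.0153
grip_force: 0.8
```

Emit:
{"method": "jog_arm", "body": {
  "steps": [
    {"delta_rot": [0, 0, 0], "linear": [0.001, 0, -0.0001], "grip": 0.015},
    {"delta_rot": [0, 0, 0], "linear": [0, 0, 0], "grip": 0.015}
  ]
}}

```text
t: 13.3
tool_pos: [0.5343, 0.1033, 0.0686]
tool_rot: [2.017, 2.408, -0.0]
contact_force: [0.5, -1.5, 0.9]
opening: 0.0148
grip_force: 1.4
```

Emit:
{"method": "jog_arm", "body": {
  "steps": [
    {"delta_rot": [0, 0, 0], "linear": [0.0005, 0, 0], "grip": 0.015},
    {"delta_rot": [0, 0, 0], "linear": [0, 0, 0], "grip": 0.015}
  ]
}}

```text
t: 13.5
tool_pos: [0.5344, 0.1035, 0.0686]
tool_rot: [2.017, 2.407, -0.001]
contact_force: [2.0, -5.1, 1.7]
opening: 0.015
grip_force: 2.6
```

Emit:
{"method": "jog_arm", "body": {
  "steps": [
    {"delta_rot": [0, 0, 0], "linear": [0.0005, 0, 0], "grip": 0.015},
    {"delta_rot": [0, 0, 0], "linear": [0, 0, 0], "grip": 0.015}
  ]
}}

```text
t: 13.7
tool_pos: [0.5344, 0.1035, 0.0686]
tool_rot: [2.016, 2.407, -0.002]
contact_force: [1.1, -6.8, 1.8]
opening: 0.0145
grip_force: 3.3
```

The tool has stalled while force rises to about 7 N at the expected stop position. Hold, then check roller pose and force.

Emit:
{"method": "jog_arm", "body": {
  "steps": [
    {"delta_rot": [0, 0, 0], "linear": [0, 0, 0], "grip": 0.015},
    {"delta_rot": [0, 0, 0], "linear": [0, 0, 0], "grip": 0.015},
    {"delta_rot": [0, 0, 0], "linear": [0, 0, 0], "grip": 0.015},
    {"delta_rot": [0, 0, 0], "linear": [0, 0, 0], "grip": 0.015},
    {"delta_rot": [0, 0, 0], "linear": [0, 0, 0], "grip": 0.015}
  ]
}}

```text
t: 14.2
tool_pos: [0.5344, 0.1035, 0.0687]
tool_rot: [2.017, 2.407, -0.001]
contact_force: [1.4, -6.6, 2.5]
opening: 0.0148
grip_force: 3.3
```

```bash
python3 w.py w7.png; python3 - <<'E'
from h import *
im,d,K,W=cam("side"); save("s7.png",im); cv2.imwrite("pics/s7c.png",cv2.cvtColor(cv2.resize(im[240:340,230:350],None,fx=5,fy=5),cv2.COLOR_RGB2BGR))
z=np.load("wrist.npz"); X=cloud(z["d"],z["K"],z["W"]); h=cv2.cvtColor(z["im"],cv2.COLOR_RGB2HSV)
m=(h[...,0]>18)&(h[...,0]<32)&(h[...,1]>90)&(h[...,2]>80); P=X[m&np.isfinite(X[...,2])]
u=np.array([-.175,.985,0]);v=np.array([.985,.175,0]);O=np.array([.5687,-.088,.034])
s=(P-O)@u; y=(P-O)@v; q=P[:,2]-.034
for a,b in((-.025,-.008),(.008,.025)):
    k=(y>a)&(y<b); A=np.c_[2*s[k],2*q[k],np.ones(k.sum())]; c=np.linalg.lstsq(A,s[k]**2+q[k]**2,rcond=None)[0]; print("circle centre s,z",c[:2].round(4),"r",np.sqrt(c[2]+c[0]**2+c[1]**2).round(4))
E
```

```text
14.2 [0.5344 0.1035 0.0687] [[-0.175, 0.985, 0.001], [0.985, 0.175, -0.002], [-0.002, 0.0, -1.0]] [ 1.41 -6.62  2.54] 0.014774792138157848 [ 0.06  0.02  1.93 -0.    1.19 -0.12]
yellow 16826 [326. 263.] med [0.53   0.1403 0.0973] rect [543.3 127.7] [93.8 60.3] 0.5 z [0.0912 0.0973 0.0999] topmean [0.5282 0.1365 0.1001]
red 18508 [319. 158.] med [0.5223 0.1731 0.1012] rect [525.4 159. ] [131.6  50. ] 10.4 z [0.081  0.1012 0.1034] topmean [0.5187 0.176  0.104 ]
circle centre s,z [0.2275 0.0456] r 0.0197
circle centre s,z [0.2275 0.0455] r 0.0197
```

View pics/s7c.png

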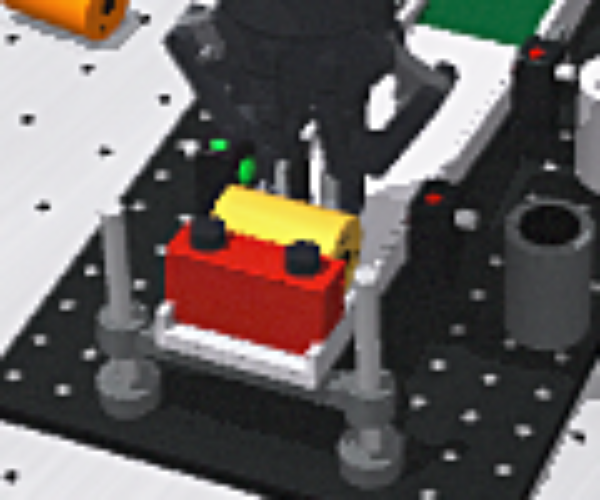

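The side view shows the roller square against the red stop's pad with the fingers behind it. Its measured centre matches the target and the push is steady at about 6.7 N. Handing in.

```bash
python3 -c "
from station import ctrl; print(ctrl.finish_job())"
```

```text
the job is handed in; nothing more can be done
None
```

The brass roller rests square against the start stop's pad, held there by the fingers with a steady push of about 6.7 N; the job was handed in at about 14 s, and no verdict was returned.

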